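# Unbolt the detergent chest

## Robot

A 6-joint arm with a two-finger parallel gripper is mounted at the origin on a cart in front of the work surface, level with it; the furniture and walls round the work are solid. World frame = base frame: x ahead of the robot, y to its left, z up, the work surface at z = 0. Lengths are in m, angles in rad, forces in N, time in s.
With the tool pointing down it reaches from about 0.25 to 0.725 m from the base axis. Payload 4 kg.
Tool frame: the origin (TCP) lies at the very end of the fingers, on their centre line; the grasp point (between the pads) lies 19 mm behind it; z points along the fingers, y is the line along which they close (so a half turn about z gives the same grasp; the last joint's range is limited). The gripper opens to 85 mm and grips with 20 to 120 N. Pads are 22 mm wide; open, the fingers measure 114 mm over their backs; the gripper's body (76 mm by 85 mm) begins 54 mm behind the grasp point. The pads swing forward as they close: fully open they stand 13 mm farther back than shut.
Start: joints at [-1.278, 0.241, 0.005, 1.335, 0, 1.571], TCP at [0.144, -0.479, 0.231] pointing down, gripper open.
Joint ranges: [-2.72, 2.72], [-1.05, 1.87], [-1.09, 1.28], [-1.99, 2.15], [-1.42, 1.44], [-3.14, 3.14]. Speed limits (rad/s): [2.79, 2.79, 3.14, 3.14, 3.14, 3.14].

## Interface

Orientations are given as a unit quaternion [x, y, z, w].
In Python, from workcell import bot, vision, workorder, boxes_of gives the robot as it stands.
- The arm moves only by the tool send_rows, never from a script. Its argument "motion" is text: rows parted by semicolons, each of 5 numbers parted by spaces: the closure, from -1 (fully open) to 1 (shut), so that 0 is half open, then the shift along the tool's x, y, z in cm, then the turn about the tool's z in rad. In form: claw x y z twist; .... A call has 1 to 5 rows; each row is the pose to reach, as a shift and turn from the pose commanded when the call began, along the tool's axes at that moment; what a row does not reach only later rows make up. A row lasts 1/10 s, in which the tool goes at most 50 mm and 8.59 degrees, less where a joint would pass 70% of its speed; a pose out of reach is approached as far as the arm can. A call with a gripper value outside its range is refused whole. The fingers move at their own pace and stop on an object; the grip force is fixed at half the most. Time passes only in rows, so rows that repeat a pose let the fingers close. It gives the time, the measured TCP pose, the force, the opening and the grip force at its end, in the units of the state.
- bot.get_obs(): the state, without advancing time (a new reading comes with each control period).
- vision.camera(name): name is "scene" or "top" or "wrist"; returns the picture (480x640x3 uint8, red, green, blue); there is no depth.
- vision.camera_model(name): a dict with "fov_y" (degrees; the focal length in pixels is half the picture's height over the tangent of half this angle, whatever the lens; pixels are square), "cx", "cy" (the principal point, pixels), "k1" (the pictures are not rectified: a ray, as slopes to the right and down, at radius r is drawn at 1 + k1 r^2 times it, then the intrinsics apply), "world_from_camera" (4x4, takes a point from camera to world coordinates); the wrist camera has in their place "hand_eye" (4x4, takes a point from camera to tool coordinates, whose origin is the TCP and whose axes are the flange's). Camera axes: x right, y down, z forward; pixel columns grow to the right and rows downward; lengths in m; the calibration is good to about 2 mm. A picture is of the moment at which its call begins: read the wrist's pose just before it. camera_model takes no time and is no camera call.
- workorder.job_done(): hands the job in; it is judged then, once.
Trained networks look in the newest picture that a camera, given by its name, has taken for a name from the list of things; names that differ only in an ending like _2 or _b are one class to them, and where a whole thing is asked for, a point or a joint stands for the part that bears it (a point fixed in the world has none). Each returns a list of dicts, best first, with "conf" (0 to 1); they miss things now and then, are a little off and sometimes report something else, mostly with a low value. They report only what shows in the picture. A call takes as long as a camera call. They do not tell look-alikes from the thing itself.
- boxes_of(camera, target): "rect" ([centre column, centre row, width, height] in pixels, round what is visible of it).
The state is a dict: "clock": time; "joint_pos": joint angles; "joint_vel": joint speeds; "tau": joint torques, N m; "eef_pos": TCP position; "tool_rot": TCP orientation; "ft_force": force on the tool from outside, world axes, zero at the start; "ft_torque": the same for the moment, N m; "grip_width": finger opening in m; "grasp_force": force on a finger pad.
Only numpy, scipy, OpenCV 4.12 (cv2) and the standard library are available. Lean on these libraries where they do the work, as an engineer would, in place of code of your own. Each camera call takes 0.05 s, during which the arm holds its last target. There are 200 camera calls.

## Task

Unbolt the blue detergent chest: draw its brass bolt by the red-knobbed handle to the left (away from the keeper), right out of the keeper, then tip the handle over towards the chest's front so that it lies down in the side notch of the barrel and the bolt stays parked there. Leave the lid shut, and do not shift the wax pot, the button jar or the tape measure.

Things in the scene. Friction and masses are not known exactly. Their poses are not given: they have to be found in the camera images.
- chest: Blue chest with a light wooden top and a steel barrel bolt on it, fixed to the worktop (its lid is fixed too): 140 (x) x 250 (y) x 90 mm high. Origin: centre of its underside. Its front faces -x, its left is +y, z is up; yaw within 0.5 rad. The bolt's axis lies over the chest's y axis (x = 0), 102 mm above the worktop. All chest mm below are in this frame.
- barrel (a point): Point on the bolt axis, chest (0, 0, 102) mm. The fixed barrel: 26 mm wide, top 26 mm above the lid (116 mm above the worktop), y = -60 to +85 mm, on a 52 mm wide base plate. A slot along its top, 13 mm wide, y = -38 to +29 mm, keeps the handle upright; the rod (16 mm) is thicker than the slot and cannot be lifted out.
- notch (a point): Point on the bolt axis at the middle of the side notch, chest (0, 18.5, 102) mm. The notch, y = +8 to +29 mm, is the left end of the slot, widened through the barrel's front (-x) wall, which there stands only 10.5 mm above the lid. A handle tipped into it falls by its own weight and rests about 1.4 rad from upright; the bolt's origin is then within about 6 mm of this point.
- keeper (a point): Mouth of the keeper's bore on the bolt axis, chest (0, -80, 102) mm. The fixed keeper, on the right-hand end board, spans y = -112 to -80 mm; 27 mm wide, top 117 mm above the worktop, bore 19 mm wide.
- bolt: Loose brass bolt in barrel and keeper: round rod 16 mm thick with a handle across it, about 0.2 kg, slides easily (a few N). Origin: on the rod's axis, under the handle; y along the rod (keeper end at -85 mm, other end at +45 mm), z up the handle. Starts at chest y = -32 to -20 mm, handle upright within 0.25 rad; out of the keeper from y = +9 mm; the slot's end stops it at about +24 mm.
- knob (a point): Centre of the red ball knob, 22 mm in diameter, on the end of the bolt's handle (a 10 mm round stem), 42 mm from the rod's axis; 144 mm above the worktop while upright, about 110 mm when the handle lies in the notch.
- wax_pot: Low round pot with a tan lid, 91 mm across, 53 mm high, on the worktop at one end of the chest; bystander. Origin: centre of its underside.
- button_jar: Clear jar of coloured pieces with a white lid, 60 mm across, 85 mm high, on the worktop at the other end of the chest; bystander. Origin: centre of its underside.
- tape_measure: Yellow and black tape measure, 40 x 82 x 62 mm, on the worktop behind the chest; bystander. Origin: centre of its underside.
There are look-alikes about, which are no part of the job. Leave any pink or purple look-alike of the bolt alone.

How it is judged:
By the outcome, as a careful person would: the job done as asked, in the order asked, and still so for the second after the job is handed in, with the robot touching nothing.
It also fails if it takes over 42 s, if anything falls off the work surface, if the arm or the gripper's body presses on something with over 40 N, if the wrist force passes 120 N, or if a joint passes its speed limit or range.

## Working session

There is one attempt and no reset: what is moved stays moved. The work goes in short steps, Python scripts to look and compute and a tool call to move; the robot and the scene stay as the last step left them, time stands still between calls to the robot, and variables do not carry over. Pictures are saved under pics/ and viewed, at most 10 in all, crops included, and the job is handed in when it is done.

Besides the shell and the picture viewer there is one more tool, called after "Request:" as a command line: name --argument value ..., lists and objects as JSON in quotes. send_rows: Moves the arm, as the interface text tells. Its arguments: {"type":"object","properties":{"motion":{"type":"string"}},"required":["motion"]}

```bash
mkdir -p pics; cat > h.py <<'E'
import numpy as np, cv2
from scipy.spatial.transform import Rotation as R
from workcell import bot, vision, workorder, boxes_of
def cam(name,obs=None):
    m=vision.camera_model(name)
    f=240/np.tan(np.radians(m["fov_y"])/2)
    K=np.array([[f,0,m["cx"]],[0,f,m["cy"]],[0,0,1]]); 
    if "hand_eye" in m:
        o=obs or bot.get_obs(); T=np.eye(4);T[:3,:3]=R.from_quat(o["tool_rot"]).as_matrix();T[:3,3]=o["eef_pos"]
        W=T@np.array(m["hand_eye"])
    else: W=np.array(m["world_from_camera"])
    return K,np.array([m["k1"],0,0,0,0.]),W
def ray(c,uv):
    K,d,W=c; p=cv2.undistortPoints(np.array([[uv]],float),K,d)[0,0]
    v=W[:3,:3]@np.array([p[0],p[1],1]); return W[:3,3],v/np.linalg.norm(v)
def atz(c,uv,z):
    o,v=ray(c,uv); return o+v*(z-o[2])/v[2]
def tri(rs):
    A=sum(np.eye(3)-np.outer(v,v) for o,v in rs); b=sum((np.eye(3)-np.outer(v,v))@o for o,v in rs)
    x=np.linalg.solve(A,b); return x,[np.linalg.norm(np.cross(x-o,v))*1000 for o,v in rs]
def proj(c,P):
    K,d,W=c; Q=(np.atleast_2d(P)-W[:3,3])@W[:3,:3]
    return cv2.projectPoints(Q,np.zeros(3),np.zeros(3),K,d)[0][:,0]
def save(name,im): cv2.imwrite("pics/"+name,im[...,::-1])
E
python3 - <<'E'
from h import *
np.set_printoptions(precision=3,suppress=True)
ims=[]
for n in("scene","top"):
    im=vision.camera(n); c=cam(n); save(n+"1.png",im)
    print(n,c[2][:3,3],c[2][:3,2])
    for t in("chest","knob","bolt","keeper","wax_pot","button_jar","tape_measure"):
        print(n,t,[(np.round(b["rect"]).tolist(),round(b["conf"],2)) for b in boxes_of(n,t)[:3]])
o=bot.get_obs();print(o["clock"],o["eef_pos"],o["tool_rot"])
E
```

```text
scene [-0.289  0.909  0.641] [ 0.601 -0.694 -0.397]
scene chest [([356.0, 246.0, 73.0, 70.0], 0.87)]
scene knob [([291.0, 301.0, 51.0, 24.0], 0.67), ([418.0, 235.0, 33.0, 21.0], 0.49), ([361.0, 217.0, 11.0, 18.0], 0.38)]
scene bolt [([290.0, 303.0, 52.0, 26.0], 0.73), ([419.0, 233.0, 33.0, 19.0], 0.46)]
scene keeper [([355.0, 245.0, 72.0, 70.0], 0.85)]
scene wax_pot []
scene button_jar [([334.0, 276.0, 29.0, 42.0], 0.7)]
scene tape_measure [([315.0, 248.0, 21.0, 25.0], 0.67)]
top [ 0.251 -0.013  1.233] [ 0.195  0.01  -0.981]
top chest [([378.0, 242.0, 107.0, 81.0], 0.59)]
top knob [([255.0, 268.0, 14.0, 40.0], 0.75), ([466.0, 270.0, 17.0, 47.0], 0.69), ([393.0, 236.0, 33.0, 8.0], 0.66)]
top bolt [([469.0, 272.0, 17.0, 44.0], 0.82), ([255.0, 270.0, 22.0, 43.0], 0.63), ([390.0, 237.0, 32.0, 16.0], 0.57)]
top keeper []
top wax_pot [([446.0, 217.0, 35.0, 34.0], 0.94), ([378.0, 242.0, 104.0, 81.0], 0.74)]
top button_jar [([304.0, 273.0, 22.0, 23.0], 0.76)]
top tape_measure [([380.0, 244.0, 104.0, 79.0], 0.33)]
0.8 [ 0.144 -0.479  0.231] [ 0.989  0.146 -0.     0.   ]
```

```bash
python3 - <<'E'
from h import *
a=cv2.imread("pics/scene1.png")[170:350,230:470]; b=cv2.imread("pics/top1.png")[180:330,280:520]
b=cv2.copyMakeBorder(b,0,30,0,0,cv2.BORDER_CONSTANT)
cv2.imwrite("pics/both.png",np.vstack([cv2.resize(a[:150],None,fx=2,fy=2,interpolation=2),cv2.resize(b[:150],None,fx=2,fy=2,interpolation=2)]))
# red pixels
for n in("scene","top"):
    h=cv2.cvtColor(cv2.imread(f"pics/{n}1.png"),cv2.COLOR_BGR2HSV)
    m=(((h[...,0]<8)|(h[...,0]>172))&(h[...,1]>130)&(h[...,2]>70)).astype(np.uint8)
    k,l,s,ce=cv2.connectedComponentsWithStats(m)
    print(n,[(s[i].tolist(),ce[i].round(1).tolist()) for i in range(1,k) if s[i][4]>15])
E
```

```text
scene [([242, 197, 50, 53, 1976], [266.7, 224.7]), ([360, 207, 6, 7, 34], [362.6, 209.5])]
top [([315, 125, 56, 47, 2119], [342.8, 145.6]), ([390, 230, 8, 9, 50], [393.4, 234.2])]
```

View pics/both.png

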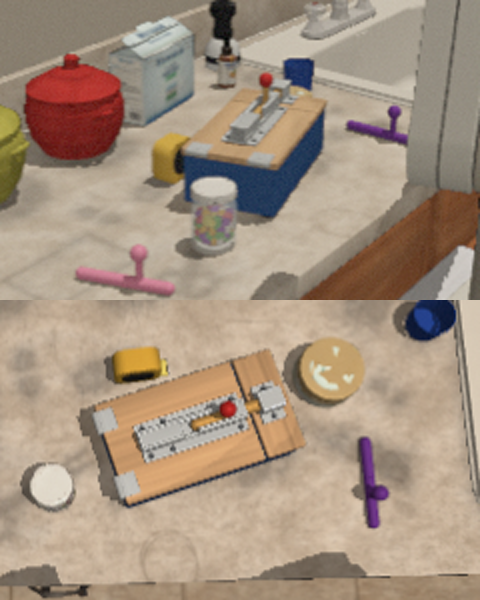

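The top view shows the chest turned slightly. The red knob is at (393,234) in top and (363,210) in scene, with the keeper at about (414,230). The purple and pink bolts lie away on the worktop.

```bash
python3 - <<'E'
from h import *
np.set_printoptions(precision=4,suppress=True)
t,s=cam("top"),cam("scene")
k,e=tri([ray(t,(393.9,234.6)),ray(s,(362.9,209.8))]);print("knob",k,e)
C=[atz(t,(280+u/2,180+(v-300)/2),.09) for u,v in((97,408),(268,350),(302,445),(127,505))]
C=np.array(C);print(C,C.mean(0))
d=(C[0]+C[3]-C[1]-C[2]);print("len",np.linalg.norm(d)/2,"yaw",np.arctan2(-d[0],d[1]))
d=(C[0]+C[1]-C[2]-C[3]);print("wid",np.linalg.norm(d)/2,"yaw",np.arctan2(d[1],d[0]))
o=bot.get_obs();Rt=R.from_quat(o["tool_rot"]).as_matrix();print(Rt, Rt.T@(k-o["eef_pos"]))
print(vision.camera_model("wrist"))
E
```

```text
knob [ 0.48   -0.189   0.1433] [np.float64(1.3510650165353741), np.float64(1.3510650165356073)]
[[ 0.4989 -0.0234  0.09  ]
 [ 0.5723 -0.2555  0.09  ]
 [ 0.4417 -0.2917  0.09  ]
 [ 0.3688 -0.0588  0.09  ]] [ 0.4704 -0.1574  0.09  ]
len 0.24372342580283513 yaw 0.30493380614988097
wid 0.1351892288031371 yaw 0.26771477528978505
[[ 0.9574  0.2887 -0.    ]
 [ 0.2887 -0.9574 -0.0001]
 [-0.      0.0001 -1.    ]] [ 0.4051 -0.1805  0.088 ]
{'fov_y': 65.45768933320068, 'cx': 322.8811496758709, 'cy': 242.20708366851912, 'k1': -0.03783414196664278, 'hand_eye': array([[ 0.0003, -0.9636, -0.2673,  0.0673],
       [ 1.    ,  0.0003,  0.0001,  0.0007],
       [ 0.    , -0.2673,  0.9636, -0.142 ],
       [ 0.    ,  0.    ,  0.    ,  1.    ]])}
```

Request:
send_rows --motion "-1 4.5 -2 0 0; -1 9 -4 0 0; -1 13.5 -6 0 0; -1 18 -8 0 0; -1 22.5 -10 0 0"

```text
clock: 1.3
eef_pos: [0.3321, -0.3167, 0.2316]
tool_rot: [0.989, 0.146, 0.0, 0.0]
ft_force: [0.7, -0.8, -1.0]
grip_width: 0.0858
grasp_force: 0.0
```

Request:
send_rows --motion "-0.3 4.5 -2 0 0; -0.3 9 -4 0 0; -0.3 13.5 -6 0 0; -0.3 18 -8 0 0; -0.3 18 -8 0 0"

```text
clock: 1.8
eef_pos: [0.4841, -0.1855, 0.2309]
tool_rot: [0.989, 0.15, 0.001, -0.0]
ft_force: [-0.8, -0.2, -0.7]
grip_width: 0.0553
grasp_force: 0.0
```

```bash
cat > look.py <<'E'
from h import *
import sys
np.set_printoptions(precision=4,suppress=True)
n=sys.argv[1]
o=bot.get_obs();c=cam("wrist",o);im=vision.camera("wrist");save(n+".png",im);np.savez(n+".npz",K=c[0],d=c[1],W=c[2])
hsv=cv2.cvtColor(im,cv2.COLOR_RGB2HSV)
m=(((hsv[...,0]<8)|(hsv[...,0]>172))&(hsv[...,1]>130)&(hsv[...,2]>60)).astype(np.uint8)
k,l,s,ce=cv2.connectedComponentsWithStats(m)
print([(s[i].tolist(),ce[i].round(1).tolist()) for i in range(1,k) if s[i][4]>100])
print(o["clock"],o["eef_pos"],o["tool_rot"],o["grip_width"],o["ft_force"])
for t in("knob","bolt","keeper","barrel","notch"):
    print(t,[(np.round(b["rect"]).tolist(),round(b["conf"],2)) for b in boxes_of("wrist",t)[:2]])
E
python3 look.py w1
```

```text
[([307, 236, 34, 33, 864], [323.5, 251.9])]
1.8 [ 0.4841 -0.1855  0.2309] [ 0.9887  0.1498  0.001  -0.0004] 0.05527781074970415 [-0.7629 -0.2079 -0.691 ]
knob [([327.0, 246.0, 129.0, 46.0], 0.77), ([494.0, 321.0, 44.0, 70.0], 0.67)]
bolt [([493.0, 319.0, 44.0, 67.0], 0.98), ([329.0, 246.0, 133.0, 46.0], 0.88)]
keeper [([281.0, 226.0, 342.0, 176.0], 0.83)]
barrel [([278.0, 226.0, 340.0, 177.0], 0.95)]
notch [([280.0, 225.0, 341.0, 170.0], 0.97)]
```

View pics/w1.png

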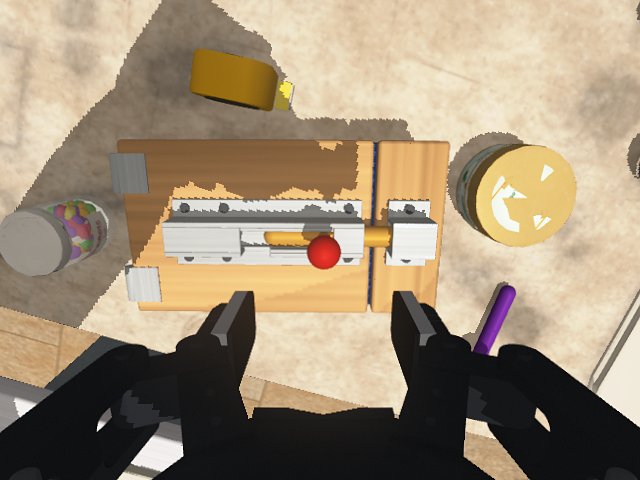

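The wrist view looks straight along the bolt. Knob at (323,252), barrel from columns 164 to 363, keeper from 391 to 437, and the notch at about columns 240–265 on the near (front) side.

```bash
python3 - <<'E'
from h import *
np.set_printoptions(precision=4,suppress=True)
z=np.load("w1.npz");w=(z["K"],z["d"],z["W"])
k,e=tri([ray(w,(323.5,252)),ray(cam("top"),(393.9,234.6)),ray(cam("scene"),(362.9,209.8))]);print("knob",k,e)
o=bot.get_obs();Rt=R.from_quat(o["tool_rot"]).as_matrix();tcp=np.array(o["eef_pos"])
f=lambda p:(Rt.T@(p-tcp))*100
print("knob tool cm",f(k), "knob at z.144",f(atz(w,(323.5,252),.144)))
for n,uv,h in(("barL",(164,239),.116),("barR",(363,239),.116),("keepL",(391,241),.117),("keepR",(437,241),.117),("lid tl",(118,140),.09),("lid tr",(449,142),.09),("lid br",(437,312),.09),("lid bl",(140,310),.09)):
    print(n,f(atz(w,uv,h)))
E
```

```text
knob [ 0.4806 -0.1885  0.1429] [np.float64(1.4773965169317365), np.float64(0.7117126144607853), np.float64(2.07687178744217)]
knob tool cm [ 0.1924 -0.1479  8.8491] knob at z.144 [ 0.3589 -0.223   8.7396]
barL [  0.359  -11.6655  11.5391]
barR [ 0.5072  2.5933 11.5396]
keepL [ 0.4076  4.5819 11.4397]
keepR [ 0.4424  7.8726 11.4399]
lid tl [  7.2265 -15.5313  14.1371]
lid tr [ 7.2826  8.9578 14.138 ]
lid br [-6.4038  9.3109 14.1418]
lid bl [ -6.5208 -15.5056  14.1409]
```

Request:
send_rows --motion "-0.3 0.2 -0.1 3 0; -0.3 0.2 -0.1 6 0; -0.3 0.2 -0.1 8.5 0; -0.3 0.2 -0.1 10.3 0; -0.3 0.2 -0.1 10.3 0"

```text
clock: 2.6
eef_pos: [0.4788, -0.1883, 0.1259]
tool_rot: [0.989, 0.145, -0.003, -0.001]
ft_force: [-0.5, -0.2, -0.0]
grip_width: 0.0556
grasp_force: 0.0
```

```bash
python3 look.py w2
```

```text
[([292, 291, 59, 60, 2760], [320.5, 320.4])]
2.6 [ 0.4788 -0.1883  0.1259] [ 0.9895  0.1446 -0.0025 -0.0014] 0.05555995875558682 [-0.5063 -0.1808 -0.0211]
knob [([329.0, 306.0, 205.0, 90.0], 0.97), ([558.0, 378.0, 50.0, 108.0], 0.82)]
bolt [([331.0, 305.0, 205.0, 87.0], 0.78), ([559.0, 376.0, 44.0, 104.0], 0.77)]
keeper [([262.0, 256.0, 524.0, 263.0], 0.64)]
barrel [([261.0, 254.0, 520.0, 265.0], 0.87)]
notch [([262.0, 256.0, 521.0, 256.0], 0.81)]
```

View pics/w2.png

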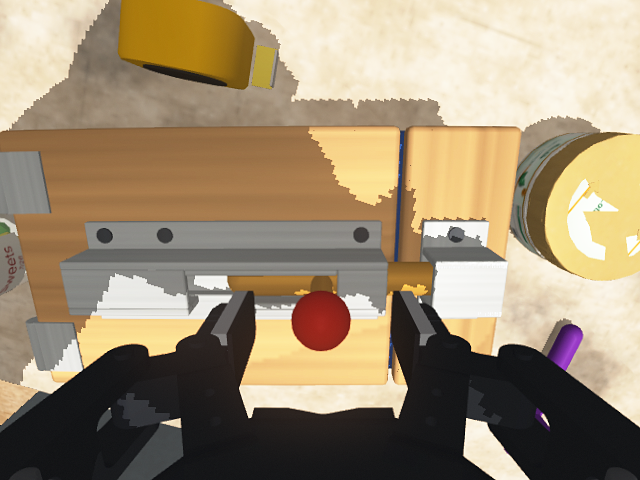

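The knob at (320,320) is centred between the fingers (columns 253 to 395). I'll check x and height by triangulating from the two wrist poses.

```bash
python3 - <<'E'
from h import *
np.set_printoptions(precision=4,suppress=True)
L=lambda n:(lambda z:(z["K"],z["d"],z["W"]))(np.load(n+".npz"))
k,e=tri([ray(L("w1"),(323.5,252)),ray(L("w2"),(320.7,320.6))]);print(k,e)
o=bot.get_obs();Rt=R.from_quat(o["tool_rot"]).as_matrix();tcp=np.array(o["eef_pos"])
print(Rt.T@(k-tcp)*100, Rt.T@(atz(L("w2"),(320.7,320.6),.144)-tcp)*100)
E
```

```text
[ 0.4821 -0.1873  0.1445] [np.float64(0.036589848864728956), np.float64(0.03658984886466306)]
[-0.0062 -0.1349 -1.4722] [-0.035  -0.1319 -1.4182]
```

Request:
send_rows --motion "1 0 -0.1 0 0; 1 0 -0.1 0 0; 1 0 -0.1 0 0; 1 0 -0.1 0 0; 1 0 -0.1 0 0"

```text
clock: 3.4
eef_pos: [0.482, -0.187, 0.129]
tool_rot: [0.989, 0.146, 0.001, 0.0]
ft_force: [-0.5, 0.2, 6.0]
grip_width: 0.0188
grasp_force: 58.5
```

Request:
send_rows --motion "1 0 -0.5 0 0; 1 0 -1 0 0; 1 0 -1.5 0 0; 1 0 -2 0 0; 1 0 -2 0 0"

```text
clock: 3.9
eef_pos: [0.476, -0.1673, 0.129]
tool_rot: [0.989, 0.146, 0.001, 0.0]
ft_force: [-0.2, 0.8, 6.4]
grip_width: 0.0186
grasp_force: 58.8
```

Request:
send_rows --motion "1 0 -0.8 0 0; 1 0 -1.6 0 0; 1 0 -2.4 0 0; 1 0 -2.9 0 0; 1 0 -2.9 0 0"

```text
clock: 4.4
eef_pos: [0.4676, -0.1392, 0.129]
tool_rot: [0.989, 0.146, 0.001, -0.0]
ft_force: [-1.1, 0.9, 6.9]
grip_width: 0.0189
grasp_force: 58.9
```

```bash
python3 look.py w3
```

```text
[([297, 295, 53, 59, 2554], [322.8, 323.9])]
4.4 [ 0.4676 -0.1392  0.129 ] [ 0.9892  0.1463  0.0007 -0.    ] 0.018880088513730145 [-1.1162  0.8731  6.9029]
knob [([396.0, 314.0, 201.0, 76.0], 0.81), ([607.0, 370.0, 63.0, 92.0], 0.59)]
bolt [([398.0, 315.0, 202.0, 73.0], 0.93), ([607.0, 371.0, 60.0, 87.0], 0.57)]
keeper [([355.0, 262.0, 524.0, 254.0], 0.79)]
barrel [([353.0, 261.0, 525.0, 259.0], 0.71)]
notch [([353.0, 259.0, 525.0, 251.0], 0.86)]
```

View pics/w3.png

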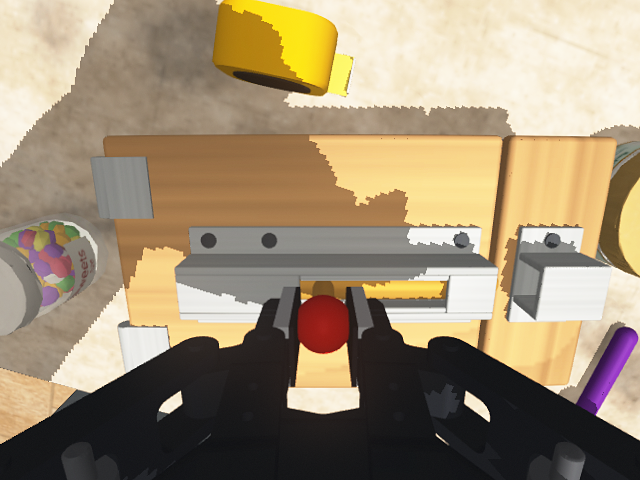

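The bolt is fully out of the keeper. The stem (column 323, slot end at column 300) is about 18.6 mm along, right at the notch. Next I tip it along the arc.

Request:
send_rows --motion "1 -0.8 0 0.1 0; 1 -1.6 0 0.3 0; 1 -2.4 0 0.75 0; 1 -2.9 0 1.2 0; 1 -2.9 0 1.2 0"

```text
clock: 5.2
eef_pos: [0.4386, -0.1483, 0.1159]
tool_rot: [0.989, 0.146, -0.0, -0.0]
ft_force: [-0.1, -0.5, 2.5]
grip_width: 0.0188
grasp_force: 63.4
```

Request:
send_rows --motion "1 -0.4 0 0.4 0; 1 -0.7 0 0.8 0; 1 -0.9 0 1.2 0; 1 -1 0 1.5 0; 1 -1 0 1.5 0"

```text
clock: 5.7
eef_pos: [0.4296, -0.1512, 0.1009]
tool_rot: [0.989, 0.146, -0.0, -0.0]
ft_force: [0.3, -0.3, 3.0]
grip_width: 0.0188
grasp_force: 67.1
```

```bash
python3 look.py w4
```

```text
[([296, 297, 55, 60, 2838], [322.9, 325.7])]
5.7 [ 0.4296 -0.1512  0.1009] [ 0.9893  0.1459 -0.0004 -0.0002] 0.018843538207294456 [ 0.2618 -0.2927  3.0269]
knob [([386.0, 280.0, 188.0, 158.0], 0.79), ([616.0, 378.0, 48.0, 99.0], 0.7)]
bolt [([384.0, 279.0, 187.0, 154.0], 0.7), ([617.0, 377.0, 45.0, 92.0], 0.65)]
keeper [([336.0, 190.0, 609.0, 335.0], 0.74)]
barrel [([335.0, 189.0, 609.0, 333.0], 0.81)]
notch [([336.0, 190.0, 604.0, 327.0], 0.97)]
```

View pics/w4.png

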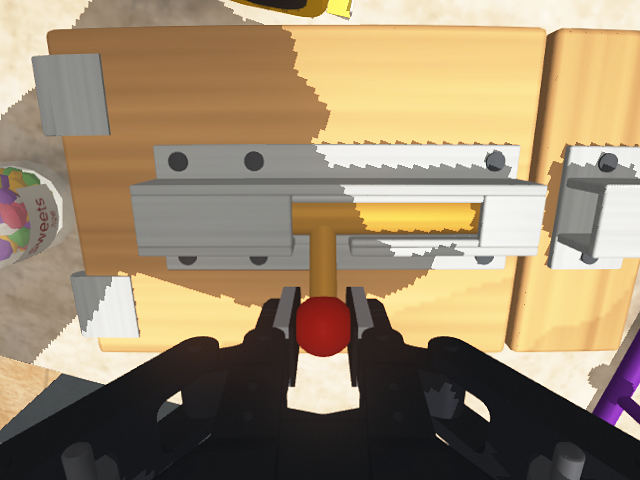

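The handle now lies through the notch, with its stem at column 323 inside the gap from 291 to 350. Next I open the fingers gently and lift straight up.

Request:
send_rows --motion "0.3 0 0 0 0; 0 0 0 0 0; -0.3 0 0 0 0; -0.3 0 0 0 0; -0.3 0 0 0 0"

```text
clock: 6.5
eef_pos: [0.4299, -0.1513, 0.1012]
tool_rot: [0.989, 0.146, -0.0, -0.0]
ft_force: [-0.1, 0.2, -0.7]
grip_width: 0.0559
grasp_force: 0.0
```

Request:
send_rows --motion "-0.3 0 0 -1 0; -0.3 0 0 -3 0; -0.3 0 0 -6 0; -0.3 0 0 -10 0; -0.3 0 0 -12 0"

```text
clock: 7.0
eef_pos: [0.4313, -0.1518, 0.2254]
tool_rot: [0.989, 0.146, 0.002, 0.001]
ft_force: [0.3, -0.2, 0.1]
grip_width: 0.0552
grasp_force: 0.0
```

```bash
python3 look.py w5; python3 - <<'E'
from h import *
z=np.load("w5.npz");w=(z["K"],z["d"],z["W"])
im=vision.camera("scene");save("s5.png",im)
h=cv2.cvtColor(im,cv2.COLOR_RGB2HSV);m=(((h[...,0]<8)|(h[...,0]>172))&(h[...,1]>130)&(h[...,2]>70)).astype(np.uint8)
k,l,s,ce=cv2.connectedComponentsWithStats(m);print([(s[i].tolist(),ce[i].round(1).tolist()) for i in range(1,k) if s[i][4]>8])
E
```

```text
[([307, 228, 30, 28, 681], [321.1, 240.8])]
7.0 [ 0.4313 -0.1518  0.2254] [0.9893 0.1458 0.0024 0.0012] 0.0551654096122169 [ 0.2845 -0.1981  0.105 ]
knob [([541.0, 302.0, 57.0, 106.0], 0.88), ([371.0, 214.0, 138.0, 84.0], 0.74)]
bolt [([540.0, 302.0, 54.0, 107.0], 0.86), ([372.0, 214.0, 137.0, 83.0], 0.81)]
keeper [([342.0, 176.0, 365.0, 189.0], 0.89)]
barrel [([342.0, 174.0, 360.0, 194.0], 0.95)]
notch [([340.0, 175.0, 360.0, 186.0], 0.63)]
[([242, 197, 50, 53, 1975], [266.7, 224.7]), ([367, 225, 7, 7, 36], [370.3, 227.8])]
```

View pics/w5.png

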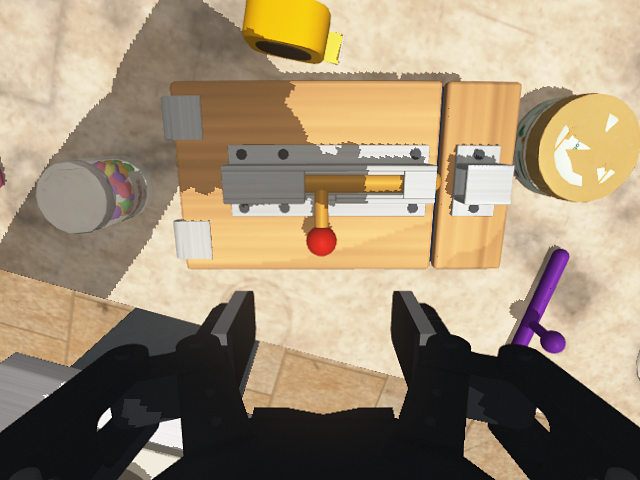

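The handle lies down through the front notch with the knob at (321,241), the bolt is clear of the keeper, and the bystanders haven't moved. A quick height check comes next, then I hand it in.

```bash
python3 - <<'E'
from h import *
z=np.load("w5.npz");w=(z["K"],z["d"],z["W"])
k,e=tri([ray(w,(321.3,241.2)),ray(cam("scene"),(370.4,228.0))]);print(k,e)
ok=abs(k[2]-.11)<.008
print(ok, workorder.job_done() if ok else None)
E
```

```text
[ 0.4276319  -0.15337123  0.11015949] [np.float64(1.1727731012954414), np.float64(1.1727731012953821)]
the job is handed in; nothing more can be done
True None
```

The bolt is drawn clear of the keeper and parked with its handle down in the front notch (knob measured 110 mm above the worktop); the lid and the wax pot, jar and tape measure were untouched, and the job is handed in.

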